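# Load four tacking jigs from a stack of flanges

### The arm

A 6-joint arm with a two-finger parallel gripper is mounted at the origin on a cart in front of the work surface, level with it; the furniture and walls round the work are solid. World frame = base frame: x ahead of the robot, y to its left, z up, the work surface at z = 0. Lengths are in m, angles in rad, forces in N, time in s.
With the tool pointing down it reaches from about 0.375 to 0.975 m from the base axis. Payload 3.8 kg.
Tool frame: the origin (TCP) lies at the very end of the fingers, on their centre line; the grasp point (between the pads) lies arm.grip_point_offset behind it (arm.grip_point_offset is the distance from the TCP to the grasp point, in m); z points along the fingers, y is the line along which they close (so a half turn about z gives the same grasp; the last joint's range is limited). The gripper opens to 88 mm and grips with 3 to 60 N. Pads are 18 mm wide; open, the fingers measure 123 mm over their backs; the gripper's body (75 mm by 187 mm) begins 45 mm behind the grasp point.
Start: joints at [-0.037, 0.264, 1.604, -0, 1.274, -0.037], TCP at [0.675, -0, 0.239] pointing down, gripper open.
Joint ranges: [-2.63, 2.63], [-0.94, 2.18], [0.31, 2.57], [-1.31, 4.45], [0, 2.66], [-2.55, 2.55]. Speed limits (rad/s): [2.57, 2.57, 3.14, 3.14, 3.14, 3.14].

### API

Orientations are given as a rotation vector (axis times angle).
In Python, from plant import arm gives the robot as it stands.
- The arm moves only by the tool servo_tool, never from a script. Its argument "targets" is a list of rows, each a list of 7 numbers: the shift along the tool's x, y, z each as a share of 150 mm, from -1 to 1, then the turn, a rotation vector about the tool's x, y, z each as a share of 360 degrees, from -1 to 1, then the opening, from -1 (shut) to 1 (fully open). In form: [[dx, dy, dz, ax, ay, az, gripper], ...]. A call has exactly 10 rows; each row is the pose to reach, as a shift and turn from the pose commanded when the call began, along the tool's axes at that moment, turning the shorter way round; what a row does not reach only later rows make up. A row lasts 1/8 s, in which the tool goes at most 62.5 mm and 10.7 degrees, less where a joint would pass 70% of its speed; a pose out of reach is approached as far as the arm can. A call with a number of a shift or a turn outside -1 to 1 is refused whole. A call with a gripper value outside its range is refused whole. The fingers move at their own pace and stop on an object; "grip_force" is the grip in N (left out, the last holds). Time passes only in rows, so rows that repeat a pose let the fingers close, or fill a call up. It gives the time, the measured TCP pose, the force, the opening and the grip force at its end, in the units of the state.
- arm.get_state(): the state, without advancing time (a new reading comes with each control period).
- arm.capture(name): name is "scene" or "side" or "wrist"; returns a dict with "pixels" (400x640x3 uint8, blue, green, red), "range_z" (400x640 float32, m along the optical axis (not along the pixel's ray), 0 where there is no reading), "vertical_fov" (degrees; the focal length in pixels is half the picture's height over the tangent of half this angle, whatever the lens; pixels are square), "cx", "cy" (the principal point, pixels), "k1" (the pictures are not rectified: a ray, as slopes to the right and down, at radius r is drawn at 1 + k1 r^2 times it, then the intrinsics apply), "R" (3x3) and "t" (3): a world point X has camera coordinates R X + t; the wrist camera has in their place "mount" (4x4, takes a point from camera to tool coordinates, whose origin is the TCP and whose axes are the flange's). Camera axes: x right, y down, z forward; pixel columns grow to the right and rows downward; lengths in m; the calibration is good to about 2 mm. A picture is of the moment at which its call begins: read the wrist's pose just before it.
- arm.job_done(): hands the job in; it is judged then, once.
Trained networks look in a picture, given as the dict that the camera call returned (one of the last four; its "shot" number tells which), for a name from the list of things; names that differ only in an ending like _2 or _b are one class to them, and where a whole thing is asked for, a point or a joint stands for the part that bears it (a point fixed in the world has none). Each returns a list of dicts, best first, with "p" (0 to 1); they miss things now and then, are a little off and sometimes report something else, mostly with a low value. They report only what shows in the picture. A call takes as long as a camera call. They do not tell look-alikes from the thing itself.
- arm.recognise(picture, name): "pixel" ([column, row] in pixels, amid what is visible of it).
The state is a dict: "t": time; "joints": joint angles; "joint_vel": joint speeds; "effort": joint torques, N m; "tool_pos": TCP position; "tcp_rot": TCP orientation; "ft_force": force on the tool from outside, world axes, zero at the start; "torque": the same for the moment, N m; "width": finger opening in m; "gripper_force": force on a finger pad.
Only numpy, scipy, OpenCV 4.12 (cv2) and the standard library are available. Lean on these libraries where they do the work, as an engineer would, in place of code of your own. Each camera call takes 0.05 s, during which the arm holds its last target. There are 200 camera calls.

### The job

The laser-cut flanges have come to the welding table in one stack. Take the stack apart and load the four tacking jigs for welding: lower each flange over the tube in the jig whose rest plate has its outline, right down so that it lies flat on the rest plate, with the outlines of the square, oval and rectangular ones lined up with the plates beneath them, and let go of everything.

Things in the scene. Friction and masses are not known exactly. Their poses are not given: they have to be found in the camera images.
- flange_rect: The rectangular flange: a rectangular plain steel plate 120 mm long (its own x) by 66 mm wide (its y) with rounded corners, a 45 mm bore in the middle and four 11 mm bolt holes at the corners; about 0.58 kg. 12 mm thick. Origin at the middle of its underside, z up through the bore. At the start it lies flat on the table at the bottom of the stack.
- flange_square: The square flange: a square plain steel plate 64 x 64 mm (sides along its x and y) with a 36.5 mm bore in the middle and four 7 mm bolt holes; about 0.29 kg. 12 mm thick. Origin at the middle of its underside, z up through the bore. At the start it lies on the rectangular one, second from below.
- flange_oval: The oval flange: a two-bolt oval (pointed-oval) plain steel plate 96 mm long (its own x) by 46 mm wide at the middle (its y), with a 30 mm bore in the middle and a 9 mm bolt hole in each ear; about 0.23 kg. 12 mm thick. Origin at the middle of its underside, z up through the bore. At the start it lies on the square one, third from below.
- flange_round: The round flange: a round plain steel disc 50 mm in diameter with a 24 mm bore in the middle and four small bolt holes; about 0.14 kg. 12 mm thick. Origin at the middle of its underside, z up through the bore. At the start it is on top of the stack, its underside 36 mm above the table.
- jig_rect: The rectangular flange's jig, fixed to the table: on a low round magnet foot a dark rest plate of like outline (120 x 66 mm rectangle, its long side along the jig's x), its flat top 26 mm above the table. Through its middle a 42.4 mm tube stands up to 46 mm; from there an aluminium centring plug tapers to a 18 mm tip at 66 mm. Origin on the table under the tube's axis, z up.
- jig_square: The square flange's jig, fixed to the table: on a low round magnet foot a dark rest plate of like outline (64 x 64 mm square, its sides along the jig's x and y), its flat top 26 mm above the table. Through its middle a 33.7 mm tube stands up to 46 mm; from there an aluminium centring plug tapers to a 14 mm tip at 66 mm. Origin on the table under the tube's axis, z up.
- jig_oval: The oval flange's jig, fixed to the table: on a low round magnet foot a dark rest plate of like outline (96 x 46 mm two-eared oval, its long way along the jig's x), its flat top 26 mm above the table. Through its middle a 26.9 mm tube stands up to 46 mm; from there an aluminium centring plug tapers to a 10 mm tip at 66 mm. Origin on the table under the tube's axis, z up.
- jig_round: The round flange's jig, fixed to the table: on a low round magnet foot a dark rest plate of like outline (50 mm round disc), its flat top 26 mm above the table. Through its middle a 21.3 mm tube stands up to 46 mm; from there an aluminium centring plug tapers to a 7 mm tip at 66 mm. Origin on the table under the tube's axis, z up.
Mind the look-alikes: they are no part of the job. Leave any pink or turquoise look-alike of the flange_round alone.

How it is judged:
At the end, for the whole second after the job is handed in: Each flange is on its own jig: centre within 5 mm of the tube's axis, underside on the rest plate (22 to 29 mm above the table), flat within 3 degrees; rectangular, oval and square ones lined up with their plates within 9 degrees (half turns, or quarter turns if square, count); at rest, released (horizontal distance between flange_rect and jig_rect below 0.005 m and z of flange_rect in the frame of jig_rect between 0.022 and 0.029 m and angle between each of flange_rect, flange_square, flange_oval, flange_round's own z axis and vertical below 0.06 rad and linear speed of each of flange_rect, flange_square, flange_oval, flange_round below 0.02 m/s and angular speed of each of flange_rect, flange_square, flange_oval, flange_round below 0.15 rad/s and contact force between each of flange_rect, flange_square, flange_oval, flange_round and the fingers below 0.1 N and angle between the x axis of flange_rect and the x axis of jig_rect, either way round below 0.17 rad and horizontal distance between flange_square and jig_square below 0.005 m and z of flange_square in the frame of jig_square between 0.022 and 0.029 m and (angle between the x axis of flange_square and the x axis of jig_square, either way round below 0.17 rad or angle between the x axis of flange_square and the y axis of jig_square, either way round below 0.17 rad) and horizontal distance between flange_oval and jig_oval below 0.005 m and z of flange_oval in the frame of jig_oval between 0.022 and 0.029 m and angle between the x axis of flange_oval and the x axis of jig_oval, either way round below 0.17 rad and horizontal distance between flange_round and jig_round below 0.005 m and z of flange_round in the frame of jig_round between 0.022 and 0.029 m); the robot touches nothing.
It fails at once if the rectangular flange is dropped onto its jig from well above instead of being lowered (horizontal distance between flange_rect and jig_rect below 0.02 m and z of flange_rect in the frame of jig_rect below 0.05 m and linear speed of flange_rect above 0.9 m/s).
It fails at once if the square flange is dropped onto its jig from well above instead of being lowered (horizontal distance between flange_square and jig_square below 0.02 m and z of flange_square in the frame of jig_square below 0.05 m and linear speed of flange_square above 0.9 m/s).
It fails at once if the oval flange is dropped onto its jig from well above instead of being lowered (horizontal distance between flange_oval and jig_oval below 0.02 m and z of flange_oval in the frame of jig_oval below 0.05 m and linear speed of flange_oval above 0.9 m/s).
It fails at once if the round flange is dropped onto its jig from well above instead of being lowered (horizontal distance between flange_round and jig_round below 0.02 m and z of flange_round in the frame of jig_round below 0.05 m and linear speed of flange_round above 0.9 m/s).
It also fails if it takes over 109 s, if anything falls off the work surface, if the arm or the gripper's body presses on something with over 40 N, if the wrist force passes 120 N, or if a joint passes its speed limit or range.

## Working session

There is one attempt and no reset: what is moved stays moved. The work goes in short steps, Python scripts to look and compute and a tool call to move; the robot and the scene stay as the last step left them, time stands still between calls to the robot, and variables do not carry over. Pictures are saved under pics/ and viewed, at most 14 in all, crops included, and the job is handed in when it is done.

Besides the shell and the picture viewer there is one more tool, called after "Call:" by a JSON object that holds its "api" and its "payload", one argument or row to a line. servo_tool: Moves the arm, as the interface text tells. Its arguments: {"type":"object","properties":{"targets":{"type":"array"},"grip_force":{"type":"number"}},"required":["targets"]}

```bash
mkdir -p pics; ls; python3 - <<'E'
from plant import arm
import cv2,pickle
print(arm.grip_point_offset, arm.get_state())
P={}
for n in("scene","side","wrist"):
    p=arm.capture(n);P[n]=p
    cv2.imwrite(f"pics/{n}0.png",p["pixels"])
    print({k:v for k,v in p.items() if k not in("pixels","range_z")})
    for o in("flange_round","jig_round","jig_oval","jig_square","jig_rect","flange_rect"):
        print(n,o,[(d["pixel"],round(d["p"],2)) for d in arm.recognise(p,o)][:4])
pickle.dump(P,open("p0.pkl","wb"))
E
```

```text
pics
0.0187 {'t': 0.0, 'joints': array([-3.68736235e-02,  2.64735876e-01,  1.60535797e+00, -5.70831292e-05,
        1.27369608e+00, -3.68728595e-02]), 'joint_vel': array([-4.59083492e-04,  1.71140596e-03, -1.99641742e-03,  5.57363328e-05,
       -1.33871583e-03,  1.92778288e-03]), 'effort': array([-9.59501231e-04, -5.02113855e+01, -3.56871557e+01,  7.25938403e-02,
        2.92220683e-02, -1.93505334e-04]), 'tool_pos': array([6.74294715e-01, 2.33875176e-05, 2.37408305e-01]), 'tcp_rot': array([-2.22031091, -2.22034645,  0.00241051]), 'ft_force': array([-1.56822227,  0.75293472,  0.59865522]), 'torque': array([0.00561111, 0.01158846, 0.00591785]), 'gripper_force': 0.0, 'width': 0.08806234364633642}
{'vertical_fov': 50.60312772291409, 'cx': 316.1204457102163, 'cy': 188.1000719086431, 'k1': -0.08170869317899122, 'R': array([[-0.86188897, -0.5067527 , -0.01868426],
       [-0.32016857,  0.57237881, -0.75490038],
       [ 0.39324228, -0.6446582 , -0.65557327]]), 't': array([0.4578871 , 0.16895263, 1.19626641]), 'shot': 1}
scene flange_round [([315.4, 263.7], 0.8), ([242.2, 229.3], 0.7), ([2
[... 928 characters left out ...]
al_fov': 62.670195056438146, 'cx': 319.16227219332876, 'cy': 197.43537554174748, 'k1': -0.010374502431280708, 'mount': array([[-4.32079666e-04, -9.57894359e-01, -2.87120551e-01,
         7.37163708e-02],
       [ 9.99999427e-01, -1.32739014e-04, -1.06202591e-03,
         1.24078385e-04],
       [ 9.79196534e-04, -2.87120845e-01,  9.57893867e-01,
        -1.45454944e-01],
       [ 0.00000000e+00,  0.00000000e+00,  0.00000000e+00,
         1.00000000e+00]]), 'shot': 3}
wrist flange_round []
wrist jig_round [([241.3, 14.8], 0.86)]
wrist jig_oval [([179.2, 371.1], 0.61)]
wrist jig_square [([266.3, 256.9], 0.89), ([147.1, 132.4], 0.68)]
wrist jig_rect [([149.2, 132.3], 0.83)]
wrist flange_rect []
```

View pics/scene0.png

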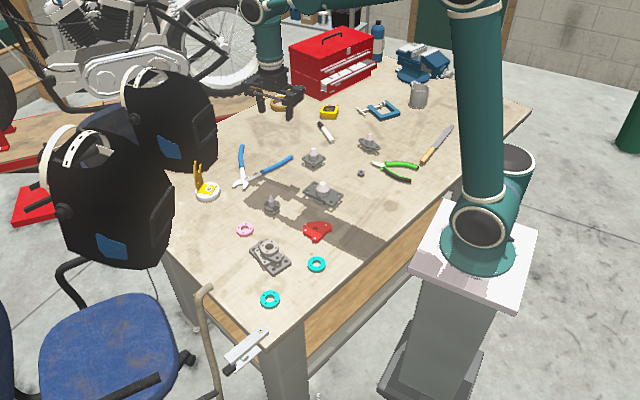

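View pics/side0.png

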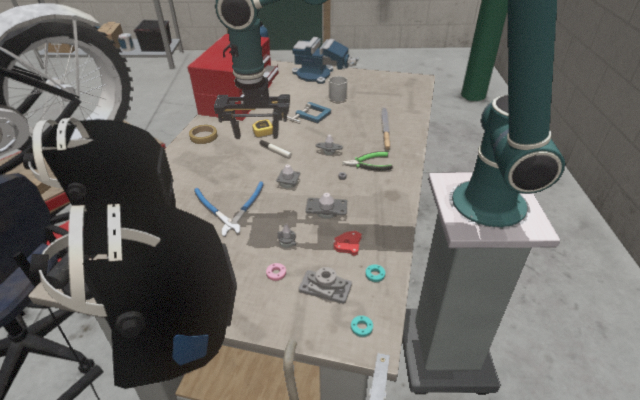

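Stack sits at scene (268,255) / side (325,283); jigs: round scene (272,205), rect (323,192), square (315,158), oval (368,143). Rings in pink/turquoise are look-alikes.

```bash
cat > h.py <<'E'
import numpy as np,cv2,pickle
from scipy.spatial.transform import Rotation as Ro
def K(p):
    f=200/np.tan(np.radians(p["vertical_fov"]/2)); return f
def cloud(p,st=None):
    """HxWx3 world points"""
    f=K(p);v,u=np.mgrid[0:400,0:640].astype(float)
    x=(u-p["cx"])/f;y=(v-p["cy"])/f
    xu,yu=x.copy(),y.copy()
    for _ in range(6):
        s=1+p["k1"]*(xu**2+yu**2);xu=x/s;yu=y/s
    z=p["range_z"];c=np.dstack([xu*z,yu*z,z])
    if "mount" in p:
        M=p["mount"];w=c@M[:3,:3].T+M[:3,3]
        return w@Ro.from_rotvec(st["tcp_rot"]).as_matrix().T+st["tool_pos"]
    return (c-p["t"])@p["R"]
def topdown(W,rgb,z,x0,x1,y0,y1,res=.0005):
    pass
E
python3 - <<'E'
from h import *
from plant import arm
P=pickle.load(open("p0.pkl","rb"));st=arm.get_state()
for n in P:
    W=cloud(P[n],st)
    ok=P[n]["range_z"]>0
    pts={"scene":dict(stack=(270,255),round=(272,206),rect=(323,192),sq=(315,158),oval=(368,143)),
     "side":dict(stack=(325,283),round=(287,236),rect=(326,205),sq=(288,177),oval=(329,146)),
     "wrist":dict(round=(241,15),rect=(149,132),sq=(266,257),oval=(179,371))}[n]
    for k,(u,v) in pts.items():
        c=W[v,u]
        m=ok&(np.hypot(W[...,0]-c[0],W[...,1]-c[1])<.085)
        a=W[m]
        for lo,hi in((.02,.033),(.04,.05),(.056,.075)):
            b=a[(a[:,2]>lo)&(a[:,2]<hi)]
            if len(b)<5: continue
            r=cv2.minAreaRect((b[:,:2]*1000).astype(np.float32))
            print(n,k,np.round(c,3),lo,len(b),np.round(r[0]),np.round(r[1]),round(r[2]),np.round(b[:,2].mean(),4))
E
```

```text
scene stack [0.475 0.34  0.041] 0.02 184 [490. 324.] [65. 92.] 60 0.0258
scene stack [0.475 0.34  0.041] 0.04 177 [490. 321.] [50. 50.] 26 0.0467
scene round [0.588 0.17  0.031] 0.02 117 [593. 166.] [47. 42.] 35 0.0251
scene round [0.588 0.17  0.031] 0.04 21 [592. 167.] [19. 11.] 36 0.0451
scene round [0.588 0.17  0.031] 0.056 11 [594. 165.] [9. 8.] 33 0.0606
scene rect [0.476 0.05  0.044] 0.02 411 [485.  37.] [ 69. 123.] 85 0.025
scene rect [0.476 0.05  0.044] 0.04 51 [481.  45.] [42. 25.] 26 0.0453
scene rect [0.476 0.05  0.044] 0.056 52 [483.  39.] [26. 25.] 10 0.0612
scene sq [ 0.592 -0.097  0.037] 0.02 149 [ 605. -108.] [66. 64.] 74 0.0249
scene sq [ 0.592 -0.097  0.037] 0.04 25 [ 601. -101.] [32. 18.] 21 0.0455
scene sq [ 0.592 -0.097  0.037] 0.056 28 [ 604. -107.] [19. 23.] 73 0.0613
scene oval [ 0.472 -0.273  0.034] 0.02 117 [ 472. -284.] [43. 92.] 66 0.025
scene oval [ 0.472 -0.273  0.034] 0.04 20 [ 471. -278.] [22. 18.] 28 0.0461
scene oval [ 0.472 -0.273  0.034] 0.056 15 [ 473. -280.] [15. 14.] 61 0.0613
side stack [0.494 0.344 0.048] 0.02 245 [493. 332.] [88. 63.] 4 0.027
[... 1062 characters left out ...]
99. 155.] [21. 13.] 3 0.0459
wrist round [0.601 0.15  0.04 ] 0.056 75 [599. 155.] [12.  6.] 0 0.0596
wrist rect [0.505 0.042 0.052] 0.02 5065 [489.  35.] [ 67. 121.] 85 0.0256
wrist rect [0.505 0.042 0.052] 0.04 394 [491.  36.] [38. 42.] 14 0.0463
wrist rect [0.505 0.042 0.052] 0.056 698 [490.  35.] [30. 27.] 83 0.0624
wrist sq [ 0.615 -0.097  0.049] 0.02 1784 [ 608. -110.] [65. 64.] 75 0.0256
wrist sq [ 0.615 -0.097  0.049] 0.04 201 [ 609. -107.] [27. 33.] 81 0.0463
wrist sq [ 0.615 -0.097  0.049] 0.056 319 [ 610. -108.] [20. 23.] 67 0.0623
wrist oval [ 0.485 -0.277  0.029] 0.02 666 [ 493. -284.] [31. 63.] 68 0.0257
wrist oval [ 0.485 -0.277  0.029] 0.04 97 [ 477. -276.] [ 8. 21.] 76 0.0439
```

View pics/wrist0.png

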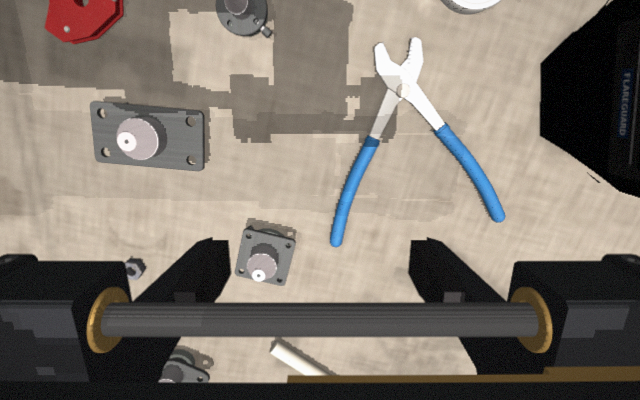

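Wrist view confirms the plates: rect centre about (150,135), square (265,257), both clear of clutter. Move to see stack and round jig together.

Call:
{"api": "servo_tool", "payload": {
  "targets": [
    [0.1,-0.1,0,0,0,0,1],
    [0.2,-0.2,0,0,0,0,1],
    [0.3,-0.3,0,0,0,0,1],
    [0.45,-0.45,0,0,0,0,1],
    [0.6,-0.6,0,0,0,0,1],
    [0.75,-0.7,0,0,0,0,1],
    [0.9,-0.8,0,0,0,0,1],
    [1,-0.9,0,0,0,0,1],
    [1,-0.95,0,0,0,0,1],
    [1,-0.95,0,0,0,0,1]
  ]
}}

```text
t: 2.3
tool_pos: [0.532, 0.1498, 0.2388]
tcp_rot: [2.221, 2.222, -0.0]
ft_force: [0.7, -0.2, 0.1]
width: 0.0882
gripper_force: 0.0
```

Call:
{"api": "servo_tool", "payload": {
  "targets": [
    [0.1,0,0,0,0,0,1],
    [0.2,0,0,0,0,0,1],
    [0.3,0,0,0,0,0,1],
    [0.33,0,0,0,0,0,1],
    [0.33,0,0,0,0,0,1],
    [0.33,0,0,0,0,0,1],
    [0.33,0,0,0,0,0,1],
    [0.33,0,0,0,0,0,1],
    [0.33,0,0,0,0,0,1],
    [0.33,0,0,0,0,0,1]
  ]
}}

```text
t: 3.55
tool_pos: [0.5325, 0.1994, 0.2387]
tcp_rot: [2.222, 2.221, 0.0]
ft_force: [-0.1, 0.8, -0.2]
width: 0.0879
gripper_force: 0.0
```

```bash
cat >> h.py <<'E'
def shoot(tag):
    from plant import arm
    st=arm.get_state();p=arm.capture("wrist")
    pickle.dump((p,st),open(f"{tag}.pkl","wb"));cv2.imwrite(f"pics/{tag}.png",p["pixels"])
    return p,st,cloud(p,st)
def layer(p,W,c,r,lo,hi):
    m=(p["range_z"]>0)&(np.hypot(W[...,0]-c[0],W[...,1]-c[1])<r)&(W[...,2]>lo)&(W[...,2]<hi)
    k,lab,s,_=cv2.connectedComponentsWithStats(m.astype(np.uint8))
    if k<2: return None
    m=lab==1+np.argmax(s[1:,4])
    b=W[m];R=cv2.minAreaRect((b[:,:2]*1000).astype(np.float32))
    d=R[1];a=R[2] if d[0]>d[1] else R[2]+90
    a=(a+90)%180-90
    return dict(n=len(b),c=np.round(R[0],1),size=np.round(sorted(d),1),long_ang=round(a,1),z=round(float(np.median(b[:,2])),4),holes=None)
E
python3 - <<'E'
from h import *
p,st,W=shoot("w1")
for lo,hi in((.006,.016),(.02,.029),(.032,.041),(.044,.055)): print("stack",lo,layer(p,W,(.491,.321),.09,lo,hi))
for nm,c in(("round",(.5985,.163)),("rect",(.489,.036))):
    for lo,hi in((.02,.033),(.056,.075)): print(nm,lo,layer(p,W,c,.085,lo,hi))
E
```

```text
stack 0.006 {'n': 1354, 'c': array([532.2, 308.7]), 'size': array([41.5, 66.4]), 'long_ang': 71.3, 'z': 0.0114, 'holes': None}
stack 0.02 {'n': 695, 'c': array([507.4, 343.9]), 'size': array([19. , 64.8]), 'long_ang': -22.1, 'z': 0.0234, 'holes': None}
stack 0.032 {'n': 588, 'c': array([525. , 313.7]), 'size': array([28.4, 36.3]), 'long_ang': 78.1, 'z': 0.0354, 'holes': None}
stack 0.044 {'n': 1762, 'c': array([493.4, 319.1]), 'size': array([48.8, 49.5]), 'long_ang': -0.3, 'z': 0.0474, 'holes': None}
round 0.02 {'n': 1083, 'c': array([598.2, 160.4]), 'size': array([49.2, 49.8]), 'long_ang': 50.0, 'z': 0.0254, 'holes': None}
round 0.056 {'n': 125, 'c': array([597.8, 161.9]), 'size': array([ 9.9, 13.5]), 'long_ang': 27.6, 'z': 0.0618, 'holes': None}
rect 0.02 {'n': 2405, 'c': array([489.8,  46. ]), 'size': array([ 46.7, 120.3]), 'long_ang': -4.1, 'z': 0.0256, 'holes': None}
rect 0.056 {'n': 9, 'c': array([488.2,  49.6]), 'size': array([1.3, 6.9]), 'long_ang': 1.0, 'z': 0.0568, 'holes': None}
```

View pics/w1.png

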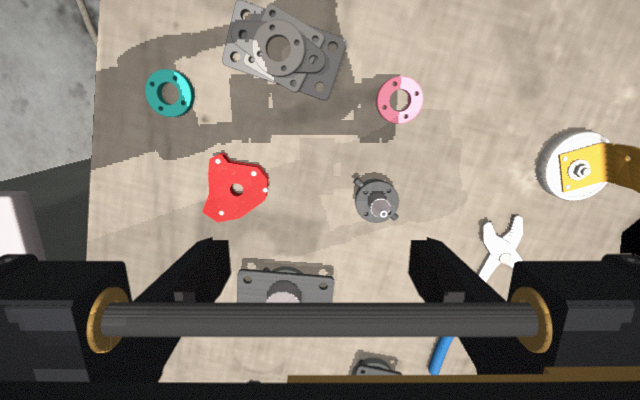

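Stack at (280,50) with the round disc on top; round jig at (377,200). Going for the round disc.

Call:
{"api": "servo_tool", "payload": {
  "targets": [
    [0.1,-0.03,0.1,0,0,0,1],
    [0.2,-0.06,0.2,0,0,0,1],
    [0.3,-0.1,0.3,0,0,0,1],
    [0.4,-0.13,0.4,0,0,0,1],
    [0.5,-0.16,0.5,0,0,0,1],
    [0.6,-0.2,0.6,0,0,0,1],
    [0.7,-0.23,0.7,0,0,0,1],
    [0.8,-0.26,0.8,0,0,0,1],
    [0.8,-0.26,0.8,0,0,0,1],
    [0.8,-0.26,0.8,0,0,0,1]
  ]
}}

```text
t: 4.85
tool_pos: [0.4938, 0.3196, 0.1189]
tcp_rot: [2.221, 2.222, 0.0]
ft_force: [0.8, 0.0, 0.1]
width: 0.0884
gripper_force: 0.0
```

Call:
{"api": "servo_tool", "payload": {
  "targets": [
    [0,0,0.1,0,0,0,1],
    [0,0,0.2,0,0,0,1],
    [0,0,0.3,0,0,0,1],
    [0,0,0.4,0,0,0,1],
    [0,0,0.48,0,0,0,1],
    [0,0,0.53,0,0,0,1],
    [0,0,0.53,0,0,0,1],
    [0,0,0.53,0,0,0,-1],
    [0,0,0.53,0,0,0,-1],
    [0,0,0.53,0,0,0,-1]
  ],
  "grip_force": 25
}}

```text
t: 6.1
tool_pos: [0.4938, 0.3197, 0.0397]
tcp_rot: [2.221, 2.221, 0.001]
ft_force: [0.1, -0.5, -0.7]
width: 0.0604
gripper_force: 0.0
```

Call:
{"api": "servo_tool", "payload": {
  "targets": [
    [0,0,0.005,0,0,0,-1],
    [0,0,0.005,0,0,0,-1],
    [0,0,0.005,0,0,0,-1],
    [0,0,0.005,0,0,0,-1],
    [0,0,-0.05,0,0,0,-1],
    [0,0,-0.15,0,0,0,-1],
    [0,0,-0.25,0,0,0,-1],
    [0,0,-0.35,0,0,0,-1],
    [0,0,-0.45,0,0,0,-1],
    [0,0,-0.5,0,0,0,-1]
  ]
}}

```text
t: 7.35
tool_pos: [0.4942, 0.3199, 0.116]
tcp_rot: [2.221, 2.221, 0.003]
ft_force: [-0.5, -0.4, -1.2]
width: 0.0499
gripper_force: 25.0
```

Call:
{"api": "servo_tool", "payload": {
  "targets": [
    [-0.08,0.05,0,0,0,0,-1],
    [-0.2,0.13,0,0,0,0,-1],
    [-0.32,0.22,0,0,0,0,-1],
    [-0.44,0.3,0,0,0,0,-1],
    [-0.56,0.38,0,0,0,0,-1],
    [-0.68,0.46,0,0,0,0,-1],
    [-0.8,0.54,0,0,0,0,-1],
    [-0.9,0.62,0,0,0,0,-1],
    [-1,0.69,0,0,0,0,-1],
    [-1,0.69,0,0,0,0,-1]
  ]
}}

```text
t: 8.6
tool_pos: [0.5979, 0.1684, 0.1142]
tcp_rot: [2.223, 2.22, 0.0]
ft_force: [-0.0, -0.1, -2.1]
width: 0.0497
gripper_force: 25.0
```

```bash
python3 - <<'E'
from h import *
p,st,W=shoot("w2")
print("held",layer(p,W,st["tool_pos"],.06,.112,.13))
for lo,hi in((.02,.03),(.04,.07)):print("jig",layer(p,W,(.598,.161),.04,lo,hi))
for lo,hi in((.006,.016),(.02,.029),(.032,.041)): print("stack",lo,layer(p,W,(.491,.321),.09,lo,hi))
E
```

```text
held {'n': 8367, 'c': array([594.3, 170.7]), 'size': array([49.7, 70.7]), 'long_ang': -24.8, 'z': 0.1228, 'holes': None}
jig {'n': 1467, 'c': array([598.8, 171.1]), 'size': array([28.7, 49.4]), 'long_ang': -0.6, 'z': 0.0254, 'holes': None}
jig {'n': 14, 'c': array([599.8, 170.7]), 'size': array([0.9, 7. ]), 'long_ang': -2.9, 'z': 0.0414, 'holes': None}
stack 0.006 {'n': 2323, 'c': array([529.7, 293.7]), 'size': array([37.9, 40.2]), 'long_ang': -13.9, 'z': 0.0115, 'holes': None}
stack 0.02 {'n': 1726, 'c': array([498.2, 291.7]), 'size': array([23.3, 73.8]), 'long_ang': -1.2, 'z': 0.0235, 'holes': None}
stack 0.032 {'n': 297, 'c': array([508.6, 299.8]), 'size': array([ 2.3, 48.4]), 'long_ang': -0.2, 'z': 0.0348, 'holes': None}
```

View pics/w2.png

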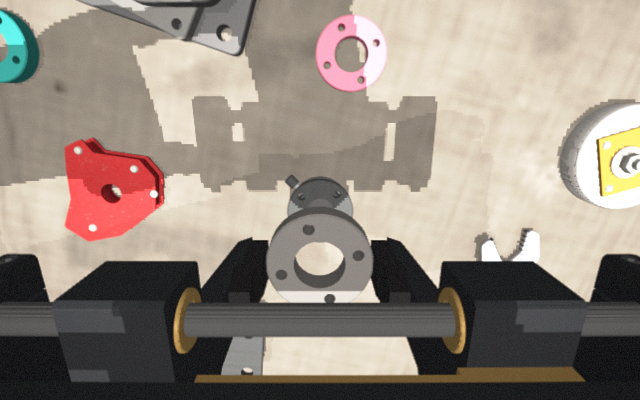

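Call:
{"api": "servo_tool", "payload": {
  "targets": [
    [-0.04,0.004,0,0,0,0,-1],
    [-0.048,0.004,0,0,0,0,-1],
    [-0.048,0.004,0.1,0,0,0,-1],
    [-0.048,0.004,0.2,0,0,0,-1],
    [-0.048,0.004,0.28,0,0,0,-1],
    [-0.048,0.004,0.34,0,0,0,-1],
    [-0.048,0.004,0.38,0,0,0,-1],
    [-0.048,0.004,0.41,0,0,0,-1],
    [-0.048,0.004,0.43,0,0,0,-1],
    [-0.048,0.004,0.43,0,0,0,-1]
  ]
}}

```text
t: 9.9
tool_pos: [0.5979, 0.1622, 0.0499]
tcp_rot: [2.221, 2.221, 0.0]
ft_force: [0.0, -0.8, -1.2]
width: 0.0496
gripper_force: 25.0
```

Call:
{"api": "servo_tool", "payload": {
  "targets": [
    [-0.003,0.002,0.02,0,0,0,-1],
    [-0.003,0.002,0.04,0,0,0,-1],
    [-0.003,0.002,0.06,0,0,0,-1],
    [-0.003,0.002,0.08,0,0,0,-1],
    [-0.003,0.002,0.1,0,0,0,-1],
    [-0.003,0.002,0.115,0,0,0,-1],
    [-0.003,0.002,0.125,0,0,0,-1],
    [-0.003,0.002,0.13,0,0,0,-1],
    [-0.003,0.002,0.13,0,0,0,-1],
    [-0.003,0.002,0.13,0,0,0,-1]
  ]
}}

```text
t: 11.15
tool_pos: [0.5981, 0.1617, 0.0302]
tcp_rot: [2.221, 2.221, 0.0]
ft_force: [2.0, -4.5, 0.4]
width: 0.0494
gripper_force: 25.0
```

Call:
{"api": "servo_tool", "payload": {
  "targets": [
    [0,0,0,0,0,0,1],
    [0,0,0,0,0,0,1],
    [0,0,0,0,0,0,1],
    [0,0,0,0,0,0,1],
    [0,0,-0.1,0,0,0,1],
    [0,0,-0.25,0,0,0,1],
    [0,0,-0.45,0,0,0,1],
    [0,0,-0.65,0,0,0,1],
    [0,0,-0.85,0,0,0,1],
    [0,0,-1,0,0,0,1]
  ]
}}

```text
t: 12.4
tool_pos: [0.5986, 0.1621, 0.1833]
tcp_rot: [2.22, 2.22, 0.004]
ft_force: [-0.5, 0.1, -0.8]
width: 0.0883
gripper_force: 0.0
```

Call:
{"api": "servo_tool", "payload": {
  "targets": [
    [0.06,-0.06,-0.03,0,0,0,1],
    [0.15,-0.15,-0.07,0,0,0,1],
    [0.25,-0.25,-0.1,0,0,0,1],
    [0.35,-0.35,-0.15,0,0,0,1],
    [0.45,-0.45,-0.2,0,0,0,1],
    [0.5,-0.55,-0.2,0,0,0,1],
    [0.55,-0.6,-0.2,0,0,0,1],
    [0.59,-0.65,-0.2,0,0,0,1],
    [0.59,-0.65,-0.2,0,0,0,1],
    [0.59,-0.65,-0.2,0,0,0,1]
  ]
}}

```text
t: 13.65
tool_pos: [0.5007, 0.2501, 0.2101]
tcp_rot: [2.222, 2.221, -0.0]
ft_force: [0.4, 0.1, 0.9]
width: 0.0881
gripper_force: 0.0
```

```bash
python3 - <<'E'
from h import *
p,st,W=shoot("w3")
for lo,hi in((.006,.016),(.02,.029),(.032,.041)): print("stack",lo,layer(p,W,(.491,.321),.09,lo,hi))
print("round",layer(p,W,(.598,.161),.04,.03,.043))
E
```

```text
stack 0.006 {'n': 1293, 'c': array([529.3, 309.4]), 'size': array([47.9, 66.3]), 'long_ang': 71.5, 'z': 0.0114, 'holes': None}
stack 0.02 {'n': 876, 'c': array([507.3, 344.1]), 'size': array([20.4, 64.7]), 'long_ang': -22.0, 'z': 0.0234, 'holes': None}
stack 0.032 {'n': 2697, 'c': array([492.4, 322.4]), 'size': array([45.4, 93.2]), 'long_ang': -2.8, 'z': 0.0355, 'holes': None}
round {'n': 802, 'c': array([589.8, 163.8]), 'size': array([32.8, 50.2]), 'long_ang': 73.4, 'z': 0.0373, 'holes': None}
```

View pics/w3.png

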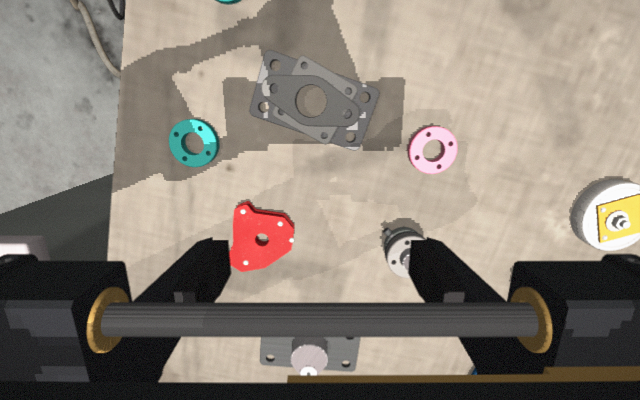

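Round disc is on its jig (405,250); stack now shows the oval at (312,100) with bolt holes at (276,88),(347,114), i.e. about -20°.

```bash
cat >> h.py <<'E'
def pose(W,p,c,r,lo,hi):
    """centre+long-axis angle from hull moments of top-surface points"""
    m=(p["range_z"]>0)&(np.hypot(W[...,0]-c[0],W[...,1]-c[1])<r)&(W[...,2]>lo)&(W[...,2]<hi)
    k,lab,s,_=cv2.connectedComponentsWithStats(m.astype(np.uint8))
    b=(W[lab==1+np.argmax(s[1:,4])][:,:2]*1000-np.array(c)*1000).astype(np.float32)
    h=cv2.convexHull(b);M=cv2.moments(h)
    cx,cy=M["m10"]/M["m00"],M["m01"]/M["m00"]
    a=.5*np.degrees(np.arctan2(2*M["mu11"],M["mu20"]-M["mu02"]))
    d=h[:,0]-[cx,cy];u=np.array([np.cos(np.radians(a)),np.sin(np.radians(a))]);v=np.array([-u[1],u[0]])
    return np.round([cx+c[0]*1000,cy+c[1]*1000],1),round(a,1),"ext",np.round([(d@u).min(),(d@u).max(),(d@v).min(),(d@v).max()],1),"area",round(M["m00"])
E
python3 - <<'E'
from h import *
p,st=pickle.load(open("w3.pkl","rb"));W=cloud(p,st)
print("oval",pose(W,p,(.491,.321),.09,.032,.041))
p0=pickle.load(open("p0.pkl","rb"))
for n in("scene","side"):
    W=cloud(p0[n]); print(n,"jig_oval",pose(W,p0[n],(.475,-.284),.07,.02,.032))
E
```

```text
oval (array([492.6, 322.2]), np.float64(-18.2), 'ext', array([-47.9,  47.8, -22.9,  22.9]), 'area', 3055)
scene jig_oval (array([ 474.1, -283.9]), np.float64(-17.6), 'ext', array([-48.3,  44.8, -22.2,  22. ]), 'area', 2906)
side jig_oval (array([ 475. , -285.1]), np.float64(-14.0), 'ext', array([-46.4,  48.1, -21. ,  24.7]), 'area', 3271)
```

Call:
{"api": "servo_tool", "payload": {
  "targets": [
    [0.06,-0.01,0.05,0,0,-0.025,1],
    [0.12,-0.02,0.15,0,0,-0.05,1],
    [0.2,-0.03,0.25,0,0,-0.075,1],
    [0.3,-0.04,0.35,0,0,-0.1,1],
    [0.4,-0.05,0.45,0,0,-0.125,1],
    [0.48,-0.054,0.55,0,0,-0.15,1],
    [0.48,-0.054,0.65,0,0,-0.175,1],
    [0.48,-0.054,0.7,0,0,-0.2,1],
    [0.48,-0.054,0.7,0,0,-0.2,1],
    [0.48,-0.054,0.7,0,0,-0.2,1]
  ]
}}

```text
t: 14.95
tool_pos: [0.4928, 0.3223, 0.1055]
tcp_rot: [0.496, 3.102, 0.0]
ft_force: [-0.3, -0.2, 0.3]
width: 0.0879
gripper_force: 0.0
```

Call:
{"api": "servo_tool", "payload": {
  "targets": [
    [0,0,0.1,0,0,0,1],
    [0,0,0.2,0,0,0,1],
    [0,0,0.3,0,0,0,1],
    [0,0,0.4,0,0,0,1],
    [0,0,0.47,0,0,0,1],
    [0,0,0.5,0,0,0,1],
    [0,0,0.52,0,0,0,1],
    [0,0,0.525,0,0,0,1],
    [0,0,0.525,0,0,0,1],
    [0,0,0.525,0,0,0,1]
  ]
}}

```text
t: 16.2
tool_pos: [0.4926, 0.3225, 0.0269]
tcp_rot: [0.491, 3.102, 0.001]
ft_force: [-0.1, 0.3, -0.9]
width: 0.0882
gripper_force: 0.0
```

Call:
{"api": "servo_tool", "payload": {
  "targets": [
    [0,0,0,0,0,0,-1],
    [0,0,0,0,0,0,-1],
    [0,0,0,0,0,0,-1],
    [0,0,0,0,0,0,-1],
    [0,0,0,0,0,0,-1],
    [0,0,-0.05,0,0,0,-1],
    [0,0,-0.2,0,0,0,-1],
    [0,0,-0.4,0,0,0,-1],
    [0,0,-0.6,0,0,0,-1],
    [0,0,-0.75,0,0,0,-1]
  ]
}}

```text
t: 17.45
tool_pos: [0.4925, 0.3225, 0.1406]
tcp_rot: [0.491, 3.102, 0.001]
ft_force: [0.3, 1.1, -1.3]
width: 0.0453
gripper_force: 25.0
```

Call:
{"api": "servo_tool", "payload": {
  "targets": [
    [-0.04,-0.1,0,0,0,0,-1],
    [-0.08,-0.2,0,0,0,0,-1],
    [-0.13,-0.3,0,0,0,0,-1],
    [-0.17,-0.4,0,0,0,0,-1],
    [-0.21,-0.5,0,0,0,0,-1],
    [-0.25,-0.6,0,0,0,0,-1],
    [-0.29,-0.7,0,0,0,0,-1],
    [-0.33,-0.8,0,0,0,0,-1],
    [-0.38,-0.9,0,0,0,0,-1],
    [-0.42,-1,0,0,0,0,-1]
  ]
}}

```text
t: 18.7
tool_pos: [0.5061, 0.1592, 0.1391]
tcp_rot: [0.492, 3.103, 0.0]
ft_force: [-0.5, -0.8, -1.9]
width: 0.0448
gripper_force: 25.0
```

Call:
{"api": "servo_tool", "payload": {
  "targets": [
    [-0.04,-0.1,0,0,0,0,-1],
    [-0.08,-0.2,0,0,0,0,-1],
    [-0.13,-0.3,0,0,0,0,-1],
    [-0.17,-0.4,0,0,0,0,-1],
    [-0.21,-0.5,0,0,0,0,-1],
    [-0.25,-0.6,0,0,0,0,-1],
    [-0.29,-0.7,0,0,0,0,-1],
    [-0.33,-0.8,0,0,0,0,-1],
    [-0.38,-0.9,0,0,0,0,-1],
    [-0.42,-1,0,0,0,0,-1]
  ]
}}

```text
t: 19.95
tool_pos: [0.5197, -0.003, 0.139]
tcp_rot: [0.492, 3.103, 0.0]
ft_force: [0.7, -1.0, -1.6]
width: 0.045
gripper_force: 25.0
```

Call:
{"api": "servo_tool", "payload": {
  "targets": [
    [-0.04,-0.1,0,0,0,0,-1],
    [-0.08,-0.2,0,0,0,0,-1],
    [-0.13,-0.3,0,0,0,0,-1],
    [-0.17,-0.4,0,0,0,0,-1],
    [-0.21,-0.5,0,0,0,0,-1],
    [-0.25,-0.6,0,0,0,0,-1],
    [-0.29,-0.7,0,0,0,0,-1],
    [-0.33,-0.8,0,0,0,0,-1],
    [-0.38,-0.9,0,0,0,0,-1],
    [-0.41,-0.95,0,0,0,0,-1]
  ]
}}

```text
t: 21.2
tool_pos: [0.5341, -0.1576, 0.139]
tcp_rot: [0.493, 3.103, -0.0]
ft_force: [0.6, 0.8, -1.7]
width: 0.0449
gripper_force: 25.0
```

Call:
{"api": "servo_tool", "payload": {
  "targets": [
    [-0.04,-0.1,0,0,0,0,-1],
    [-0.08,-0.2,0,0,0,0,-1],
    [-0.13,-0.3,0,0,0,0,-1],
    [-0.17,-0.4,0,0,0,0,-1],
    [-0.21,-0.5,0,0,0,0,-1],
    [-0.25,-0.6,0,0,0,0,-1],
    [-0.29,-0.7,0,0,0,0,-1],
    [-0.36,-0.85,0,0,0,0,-1],
    [-0.41,-0.93,0,0,0,0,-1],
    [-0.41,-0.93,0,0,0,0,-1]
  ]
}}

```text
t: 22.45
tool_pos: [0.5495, -0.3095, 0.1389]
tcp_rot: [0.494, 3.102, -0.0]
ft_force: [0.1, 0.8, -2.3]
width: 0.045
gripper_force: 25.0
```

```bash
python3 - <<'E'
from h import *
p,st,W=shoot("w4")
print(st["tool_pos"])
print("jig",pose(W,p,(.4745,-.2845),.06,.02,.032))
print("held",pose(W,p,st["tool_pos"][:2],.06,.139,.158))
cv2.imwrite("pics/w4.png",p["pixels"])
E
```

```text
[ 0.54953533 -0.30946191  0.13891513]
jig (array([ 475.5, -286.2]), np.float64(-12.4), 'ext', array([-48. ,  48. , -22.6,  23.1]), 'area', 3102)
held (array([ 539.7, -306.4]), np.float64(-25.9), 'ext', array([-37.4,  32.5, -36.7,  36.9]), 'area', 3255)
```

View pics/w4.png

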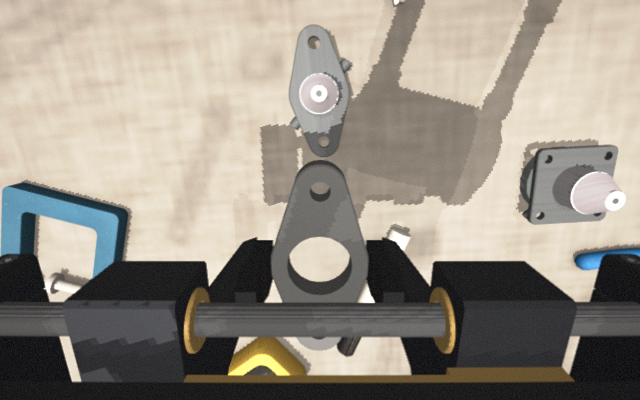

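Jig oval at (319,93), its axis turned about 5° from the held oval; square jig visible at (572,185).

Call:
{"api": "servo_tool", "payload": {
  "targets": [
    [0.12,-0.001,0,0,0,-0.004,-1],
    [0.28,-0.003,0,0,0,-0.01,-1],
    [0.42,-0.005,0,0,0,-0.016,-1],
    [0.5,-0.006,0,0,0,-0.016,-1],
    [0.517,-0.006,0.05,0,0,-0.016,-1],
    [0.517,-0.006,0.15,0,0,-0.016,-1],
    [0.517,-0.006,0.3,0,0,-0.016,-1],
    [0.517,-0.006,0.43,0,0,-0.016,-1],
    [0.517,-0.006,0.52,0,0,-0.016,-1],
    [0.517,-0.006,0.55,0,0,-0.016,-1]
  ]
}}

```text
t: 23.75
tool_pos: [0.4747, -0.2846, 0.0549]
tcp_rot: [-0.335, -3.122, -0.002]
ft_force: [-0.3, -0.1, -1.9]
width: 0.0448
gripper_force: 25.0
```

```bash
python3 - <<'E'
from h import *
p,st,W=shoot("w5")
print(st["tool_pos"],st["tcp_rot"],st["ft_force"])
E
```

```text
[ 0.4746551  -0.28456356  0.05489522] [-3.34736453e-01 -3.12166029e+00 -1.68231513e-03] [-0.33538531 -0.08028563 -1.90284485]
```

Call:
{"api": "servo_tool", "payload": {
  "targets": [
    [-0.004,-0.006,0,0,0,0,-1],
    [-0.004,-0.006,0.02,0,0,0,-1],
    [-0.004,-0.006,0.04,0,0,0,-1],
    [-0.004,-0.006,0.065,0,0,0,-1],
    [-0.004,-0.006,0.09,0,0,0,-1],
    [-0.004,-0.006,0.115,0,0,0,-1],
    [-0.004,-0.006,0.135,0,0,0,-1],
    [-0.004,-0.006,0.15,0,0,0,-1],
    [-0.004,-0.006,0.158,0,0,0,-1],
    [-0.004,-0.006,0.158,0,0,0,-1]
  ]
}}

```text
t: 25.05
tool_pos: [0.4756, -0.286, 0.0327]
tcp_rot: [-0.335, -3.124, -0.0]
ft_force: [-0.5, 0.0, -0.7]
width: 0.045
gripper_force: 25.0
```

Call:
{"api": "servo_tool", "payload": {
  "targets": [
    [0,0,0.015,0,0,0,-1],
    [0,0,0.024,0,0,0,-1],
    [0,0,0.026,0,0,0,-1],
    [0,0,0.026,0,0,0,-1],
    [0,0,0.026,0,0,0,1],
    [0,0,0.026,0,0,0,1],
    [0,0,0.026,0,0,0,1],
    [0,0,0.026,0,0,0,1],
    [0,0,-0.1,0,0,0,1],
    [0,0,-0.3,0,0,0,1]
  ]
}}

```text
t: 26.3
tool_pos: [0.4749, -0.2856, 0.0782]
tcp_rot: [-0.335, -3.122, -0.002]
ft_force: [0.3, 0.9, -0.1]
width: 0.0882
gripper_force: 0.0
```

Call:
{"api": "servo_tool", "payload": {
  "targets": [
    [0,0.02,-0.2,0,0,0,1],
    [0,0.08,-0.4,0,0,0,1],
    [0.01,0.18,-0.6,0,0,0,1],
    [0.02,0.3,-0.75,0,0,0,1],
    [0.02,0.4,-0.8,0,0,0,1],
    [0.03,0.52,-0.8,0,0,0,1],
    [0.03,0.65,-0.8,0,0,0,1],
    [0.04,0.78,-0.8,0,0,0,1],
    [0.05,0.9,-0.8,0,0,0,1],
    [0.05,1,-0.8,0,0,0,1]
  ]
}}

```text
t: 27.55
tool_pos: [0.5001, -0.1365, 0.1974]
tcp_rot: [-0.334, -3.123, -0.0]
ft_force: [0.0, 0.0, 0.6]
width: 0.088
gripper_force: 0.0
```

```bash
python3 - <<'E'
from h import *
p,st,W=shoot("w6")
print(st["tool_pos"])
print("oval",pose(W,p,(.4755,-.286),.06,.03,.043), "sqjig",pose(W,p,(.609,-.1085),.06,.02,.032),"rectjig",pose(W,p,(.489,.036),.08,.02,.032))
E
```

```text
[ 0.50007464 -0.13645428  0.19736793]
oval (array([ 475.2, -286.1]), np.float64(-12.6), 'ext', array([-47.7,  47.8, -23.2,  23.4]), 'area', 3139) sqjig (array([ 608.1, -110. ]), np.float64(-2.7), 'ext', array([-37.5,  37.2, -36.9,  36.3]), 'area', 4127) rectjig (array([488.4,  34.7]), np.float64(-5.1), 'ext', array([-60.5,  60.5, -34. ,  34.2]), 'area', 8062)
```

Call:
{"api": "servo_tool", "payload": {
  "targets": [
    [0,0.1,0,0,0,0,1],
    [0.01,0.2,0,0,0,0,1],
    [0.01,0.3,0,0,0,0,1],
    [0.02,0.4,0,0,0,0,1],
    [0.02,0.5,0,0,0,0,1],
    [0.03,0.6,0,0,0,0,1],
    [0.03,0.7,0,0,0,0,1],
    [0.04,0.8,0,0,0,0,1],
    [0.05,0.9,0,0,0,0,1],
    [0.05,1,0,0,0,0,1]
  ]
}}

```text
t: 28.85
tool_pos: [0.5247, 0.0114, 0.1977]
tcp_rot: [-0.335, -3.124, 0.0]
ft_force: [-0.2, -0.0, 0.4]
width: 0.0879
gripper_force: 0.0
```

Call:
{"api": "servo_tool", "payload": {
  "targets": [
    [0,0.1,0,0,0,0,1],
    [0.01,0.2,0,0,0,0,1],
    [0.01,0.3,0,0,0,0,1],
    [0.02,0.4,0,0,0,0,1],
    [0.02,0.5,0,0,0,0,1],
    [0.03,0.6,0,0,0,0,1],
    [0.03,0.7,0,0,0,0,1],
    [0.04,0.8,0,0,0,0,1],
    [0.05,0.9,0,0,0,0,1],
    [0.05,1,0,0,0,0,1]
  ]
}}

```text
t: 30.1
tool_pos: [0.5491, 0.1595, 0.1978]
tcp_rot: [0.335, 3.124, 0.0]
ft_force: [-0.3, -0.2, -0.5]
width: 0.0883
gripper_force: 0.0
```

Call:
{"api": "servo_tool", "payload": {
  "targets": [
    [0.01,0.1,0,0,0,0.004,1],
    [0.02,0.2,0,0,0,0.01,1],
    [0.03,0.35,0,0,0,0.016,1],
    [0.04,0.5,0,0,0,0.022,1],
    [0.05,0.6,0,0,0,0.022,1],
    [0.06,0.7,0,0,0,0.022,1],
    [0.07,0.8,0,0,0,0.022,1],
    [0.07,0.91,0,0,0,0.022,1],
    [0.07,0.91,0,0,0,0.022,1],
    [0.07,0.91,0,0,0,0.022,1]
  ]
}}

```text
t: 31.35
tool_pos: [0.5676, 0.294, 0.1976]
tcp_rot: [-0.549, -3.093, 0.001]
ft_force: [0.0, -0.4, -0.5]
width: 0.0877
gripper_force: 0.0
```

```bash
python3 - <<'E'
from h import *
p,st,W=shoot("w7")
print(st["tool_pos"],st["tcp_rot"])
for lo,hi in((.006,.016),(.02,.029)): print("stack",lo,layer(p,W,(.491,.321),.09,lo,hi),pose(W,p,(.491,.321),.09,lo,hi))
E
```

```text
[0.56764878 0.29399109 0.19763153] [-5.49439531e-01 -3.09298659e+00  8.09415949e-04]
stack 0.006 {'n': 2170, 'c': array([465.3, 331.5]), 'size': array([58.6, 66.4]), 'long_ang': 71.4, 'z': 0.0114, 'holes': None} (array([458.8, 330.2]), np.float64(-86.2), 'ext', array([-40.7,  40.1, -31.1,  21.7]), 'area', 2970)
stack 0.02 {'n': 3492, 'c': array([495.5, 322.2]), 'size': array([64.2, 64.4]), 'long_ang': -28.7, 'z': 0.0235, 'holes': None} (array([495.6, 322.2]), np.float64(-25.0), 'ext', array([-33.4,  33.6, -33.3,  33.4]), 'area', 4076)
```

View pics/w7.png

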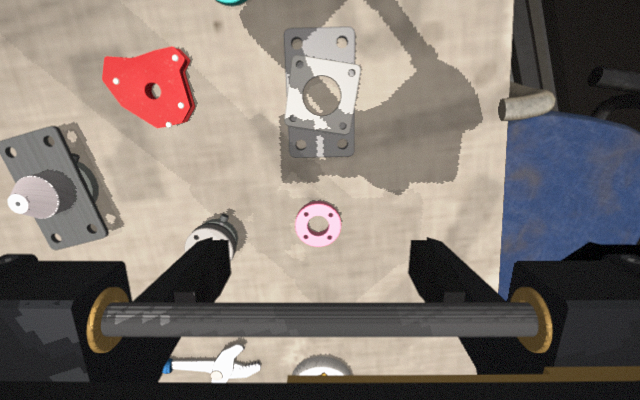

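Square lies at (320,95) on the rect plate, its sides about 9° off the tool; pink ring (318,223) clear of the fingers.

Call:
{"api": "servo_tool", "payload": {
  "targets": [
    [0.08,0.002,0.05,0,0,0.006,1],
    [0.18,0.004,0.15,0,0,0.012,1],
    [0.28,0.006,0.25,0,0,0.018,1],
    [0.38,0.008,0.35,0,0,0.024,1],
    [0.46,0.01,0.45,0,0,0.024,1],
    [0.516,0.011,0.55,0,0,0.024,1],
    [0.516,0.011,0.65,0,0,0.024,1],
    [0.516,0.011,0.7,0,0,0.024,1],
    [0.516,0.011,0.7,0,0,0.024,1],
    [0.516,0.011,0.7,0,0,0.024,1]
  ]
}}

```text
t: 32.65
tool_pos: [0.4963, 0.3225, 0.0932]
tcp_rot: [0.781, 3.042, 0.001]
ft_force: [0.4, 0.1, 0.2]
width: 0.0881
gripper_force: 0.0
```

Call:
{"api": "servo_tool", "payload": {
  "targets": [
    [0,0,0.1,0,0,0,1],
    [0,0,0.2,0,0,0,1],
    [0,0,0.3,0,0,0,1],
    [0,0,0.4,0,0,0,1],
    [0,0,0.47,0,0,0,1],
    [0,0,0.5,0,0,0,1],
    [0,0,0.52,0,0,0,1],
    [0,0,0.522,0,0,0,-1],
    [0,0,0.522,0,0,0,-1],
    [0,0,0.522,0,0,0,-1]
  ]
}}

```text
t: 33.9
tool_pos: [0.496, 0.3226, 0.015]
tcp_rot: [0.781, 3.042, 0.001]
ft_force: [0.2, -0.1, 0.7]
width: 0.0637
gripper_force: 25.0
```

Call:
{"api": "servo_tool", "payload": {
  "targets": [
    [0,0,0,0,0,0,-1],
    [0,0,-0.05,0,0,0,-1],
    [0,0,-0.2,0,0,0,-1],
    [0,0,-0.4,0,0,0,-1],
    [0,0,-0.6,0,0,0,-1],
    [-0.05,-0.03,-0.75,0,0,0,-1],
    [-0.12,-0.1,-0.85,0,0,0,-1],
    [-0.22,-0.18,-0.85,0,0,0,-1],
    [-0.34,-0.27,-0.85,0,0,0,-1],
    [-0.46,-0.37,-0.85,0,0,0,-1]
  ]
}}

```text
t: 35.15
tool_pos: [0.5288, 0.2384, 0.1403]
tcp_rot: [-0.781, -3.041, 0.003]
ft_force: [0.5, 0.5, -3.0]
width: 0.0638
gripper_force: 25.0
```

Call:
{"api": "servo_tool", "payload": {
  "targets": [
    [-0.1,-0.08,0,0,0,0,-1],
    [-0.2,-0.16,0,0,0,0,-1],
    [-0.3,-0.24,0,0,0,0,-1],
    [-0.4,-0.32,0,0,0,0,-1],
    [-0.5,-0.4,0,0,0,0,-1],
    [-0.6,-0.48,0,0,0,0,-1],
    [-0.7,-0.56,0,0,0,0,-1],
    [-0.8,-0.64,0,0,0,0,-1],
    [-0.9,-0.72,0,0,0,0,-1],
    [-1,-0.8,0,0,0,0,-1]
  ]
}}

```text
t: 36.4
tool_pos: [0.6035, 0.0619, 0.142]
tcp_rot: [0.781, 3.043, 0.0]
ft_force: [-0.4, 0.2, -2.3]
width: 0.0636
gripper_force: 25.0
```

Call:
{"api": "servo_tool", "payload": {
  "targets": [
    [-0.1,-0.08,0,0,0,-0.004,-1],
    [-0.2,-0.16,0,0,0,-0.008,-1],
    [-0.3,-0.24,0,0,0,-0.012,-1],
    [-0.4,-0.32,0,0,0,-0.016,-1],
    [-0.5,-0.4,0,0,0,-0.02,-1],
    [-0.6,-0.48,0,0,0,-0.025,-1],
    [-0.7,-0.56,0,0,0,-0.03,-1],
    [-0.8,-0.64,0,0,0,-0.035,-1],
    [-0.9,-0.72,0,0,0,-0.038,-1],
    [-1,-0.8,0,0,0,-0.038,-1]
  ]
}}

```text
t: 37.65
tool_pos: [0.6769, -0.1156, 0.1418]
tcp_rot: [-0.414, -3.114, -0.0]
ft_force: [0.1, 0.1, -2.2]
width: 0.0637
gripper_force: 25.0
```

```bash
python3 - <<'E'
from h import *
p,st,W=shoot("w8")
print(st["tool_pos"],st["tcp_rot"])
print(pose(W,p,(.608,-.110),.055,.02,.032),layer(p,W,(.608,-.110),.055,.02,.032))
E
```

```text
[ 0.67691369 -0.11563188  0.14177538] [-4.13686796e-01 -3.11400050e+00 -5.16096589e-05]
(array([ 608.3, -110.2]), np.float64(47.5), 'ext', array([-41.5,  41.2, -41.4,  41.1]), 'area', 4067) {'n': 5033, 'c': array([ 608.1, -110.2]), 'size': array([64.2, 64.4]), 'long_ang': -15.2, 'z': 0.0255, 'holes': None}
```

View pics/w8.png

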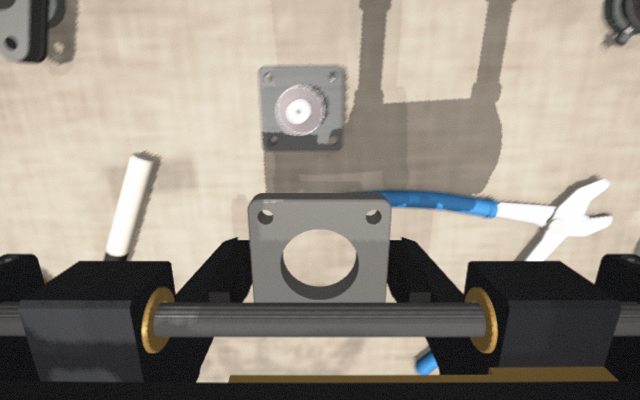

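Square jig at (302,108), held square parallel to it; lowering.

Call:
{"api": "servo_tool", "payload": {
  "targets": [
    [0.12,-0.02,0,0,0,0,-1],
    [0.26,-0.05,0,0,0,0,-1],
    [0.38,-0.075,0,0,0,0,-1],
    [0.44,-0.085,0,0,0,0,-1],
    [0.451,-0.085,0.05,0,0,0,-1],
    [0.451,-0.085,0.15,0,0,0,-1],
    [0.451,-0.085,0.3,0,0,0,-1],
    [0.451,-0.085,0.45,0,0,0,-1],
    [0.451,-0.085,0.55,0,0,0,-1],
    [0.451,-0.085,0.58,0,0,0,-1]
  ]
}}

```text
t: 38.95
tool_pos: [0.6071, -0.1087, 0.0529]
tcp_rot: [-0.413, -3.111, -0.0]
ft_force: [-0.7, 0.1, -3.0]
width: 0.0636
gripper_force: 25.0
```

Call:
{"api": "servo_tool", "payload": {
  "targets": [
    [-0.005,-0.005,0,0,0,0,-1],
    [-0.005,-0.005,0.02,0,0,0,-1],
    [-0.005,-0.005,0.04,0,0,0,-1],
    [-0.005,-0.005,0.06,0,0,0,-1],
    [-0.005,-0.005,0.08,0,0,0,-1],
    [-0.005,-0.005,0.1,0,0,0,-1],
    [-0.005,-0.005,0.12,0,0,0,-1],
    [-0.005,-0.005,0.135,0,0,0,-1],
    [-0.005,-0.005,0.135,0,0,0,-1],
    [-0.005,-0.005,0.135,0,0,0,-1]
  ]
}}

```text
t: 40.2
tool_pos: [0.6086, -0.1099, 0.0348]
tcp_rot: [0.413, 3.114, 0.0]
ft_force: [0.3, -0.1, -2.5]
width: 0.0636
gripper_force: 25.0
```

Call:
{"api": "servo_tool", "payload": {
  "targets": [
    [0,0,0.015,0,0,0,-1],
    [0,0,0.03,0,0,0,-1],
    [0,0,0.04,0,0,0,-1],
    [0,0,0.04,0,0,0,-1],
    [0,0,0.04,0,0,0,1],
    [0,0,0.04,0,0,0,1],
    [0,0,0.04,0,0,0,1],
    [0,0,0.04,0,0,0,1],
    [0,0,-0.1,0,0,0,1],
    [0,0,-0.3,0,0,0,1]
  ]
}}

```text
t: 41.45
tool_pos: [0.6079, -0.1098, 0.0804]
tcp_rot: [-0.413, -3.113, -0.0]
ft_force: [-0.1, -0.3, -0.0]
width: 0.0881
gripper_force: 0.0
```

Call:
{"api": "servo_tool", "payload": {
  "targets": [
    [0,0,-0.2,0,0,0,1],
    [0.02,0.05,-0.4,0,0,0,1],
    [0.05,0.12,-0.6,0,0,0,1],
    [0.08,0.2,-0.75,0,0,0,1],
    [0.12,0.3,-0.8,0,0,0,1],
    [0.16,0.4,-0.8,0,0,0,1],
    [0.2,0.52,-0.8,0,0,0,1],
    [0.24,0.64,-0.8,0,0,0,1],
    [0.28,0.75,-0.8,0,0,0,1],
    [0.32,0.85,-0.8,0,0,0,1]
  ]
}}

```text
t: 42.7
tool_pos: [0.5951, 0.027, 0.1992]
tcp_rot: [-0.412, -3.114, 0.0]
ft_force: [0.4, -0.9, 0.0]
width: 0.0881
gripper_force: 0.0
```

```bash
python3 - <<'E'
from h import *
p,st,W=shoot("w9")
print(st["tool_pos"],layer(p,W,(.608,-.110),.055,.03,.044),pose(W,p,(.489,.036),.08,.02,.032))
E
```

```text
[0.59513361 0.02704587 0.19924445] {'n': 2461, 'c': array([ 607.8, -110.2]), 'size': array([64.4, 65.4]), 'long_ang': 74.8, 'z': 0.0374, 'holes': None} (array([491.7,  34.3]), np.float64(-3.0), 'ext', array([-62. ,  57.5, -34.4,  35.5]), 'area', 7421)
```

Call:
{"api": "servo_tool", "payload": {
  "targets": [
    [0.03,0.08,0,0,0,0,1],
    [0.07,0.17,0,0,0,0,1],
    [0.1,0.26,0,0,0,0,1],
    [0.13,0.35,0,0,0,0,1],
    [0.16,0.43,0,0,0,0,1],
    [0.2,0.52,0,0,0,0,1],
    [0.23,0.6,0,0,0,0,1],
    [0.26,0.69,0,0,0,0,1],
    [0.29,0.77,0,0,0,0,1],
    [0.32,0.85,0,0,0,0,1]
  ]
}}

```text
t: 44.0
tool_pos: [0.5823, 0.1622, 0.1997]
tcp_rot: [0.413, 3.114, -0.0]
ft_force: [0.4, 0.3, -0.2]
width: 0.0883
gripper_force: 0.0
```

Call:
{"api": "servo_tool", "payload": {
  "targets": [
    [0.03,0.08,0,0,0,0.003,1],
    [0.07,0.17,0,0,0,0.006,1],
    [0.1,0.26,0,0,0,0.01,1],
    [0.13,0.35,0,0,0,0.01,1],
    [0.16,0.43,0,0,0,0.01,1],
    [0.2,0.52,0,0,0,0.01,1],
    [0.23,0.6,0,0,0,0.01,1],
    [0.28,0.75,0,0,0,0.01,1],
    [0.32,0.85,0,0,0,0.01,1],
    [0.32,0.85,0,0,0,0.01,1]
  ]
}}

```text
t: 45.25
tool_pos: [0.569, 0.2984, 0.1996]
tcp_rot: [-0.508, -3.1, 0.0]
ft_force: [0.3, -0.2, 0.4]
width: 0.0879
gripper_force: 0.0
```

```bash
python3 - <<'E'
from h import *
p,st,W=shoot("w10")
print(st["tool_pos"],st["tcp_rot"],layer(p,W,(.491,.321),.09,.006,.016),pose(W,p,(.491,.321),.09,.006,.016))
E
```

```text
[0.56895397 0.29843308 0.19957843] [-5.07789088e-01 -3.10015362e+00  6.14461445e-05] {'n': 6645, 'c': array([494.3, 321.6]), 'size': array([ 66.2, 120.2]), 'long_ang': -18.9, 'z': 0.0114, 'holes': None} (array([494.5, 321.5]), np.float64(-18.8), 'ext', array([-60.4,  59.8, -33.2,  33.1]), 'area', 7862)
```

Call:
{"api": "servo_tool", "payload": {
  "targets": [
    [0.08,-0.002,0.05,0,0,0,1],
    [0.18,-0.004,0.15,0,0,0,1],
    [0.28,-0.006,0.25,0,0,0,1],
    [0.38,-0.008,0.35,0,0,0,1],
    [0.46,-0.01,0.45,0,0,0,1],
    [0.521,-0.012,0.55,0,0,0,1],
    [0.521,-0.012,0.65,0,0,0,1],
    [0.521,-0.012,0.75,0,0,0,1],
    [0.521,-0.012,0.75,0,0,0,1],
    [0.521,-0.012,0.75,0,0,0,1]
  ]
}}

```text
t: 46.55
tool_pos: [0.4953, 0.3203, 0.0874]
tcp_rot: [0.512, 3.099, 0.0]
ft_force: [0.6, 0.4, -0.2]
width: 0.0879
gripper_force: 0.0
```

Call:
{"api": "servo_tool", "payload": {
  "targets": [
    [0,0,0.1,0,0,0,1],
    [0,0,0.2,0,0,0,1],
    [0,0,0.3,0,0,0,1],
    [0,0,0.4,0,0,0,1],
    [0,0,0.48,0,0,0,1],
    [0,0,0.53,0,0,0,1],
    [0,0,0.555,0,0,0,1],
    [0,0,0.56,0,0,0,-1],
    [0,0,0.56,0,0,0,-1],
    [0,0,0.56,0,0,0,-1]
  ],
  "grip_force": 35
}}

```text
t: 47.8
tool_pos: [0.4952, 0.3207, 0.0038]
tcp_rot: [0.511, 3.099, 0.002]
ft_force: [-0.0, 1.0, -0.6]
width: 0.0653
gripper_force: 35.0
```

Call:
{"api": "servo_tool", "payload": {
  "targets": [
    [0,0,-0.03,0,0,0,-1],
    [0,0,-0.12,0,0,0,-1],
    [0,0,-0.25,0,0,0,-1],
    [0,0,-0.4,0,0,0,-1],
    [0,0,-0.55,0,0,0,-1],
    [0,0,-0.7,0,0,0,-1],
    [0,0,-0.82,0,0,0,-1],
    [0,0,-0.9,0,0,0,-1],
    [0,0,-0.95,0,0,0,-1],
    [0,0,-0.95,0,0,0,-1]
  ]
}}

```text
t: 49.05
tool_pos: [0.4948, 0.3204, 0.146]
tcp_rot: [0.511, 3.099, 0.001]
ft_force: [0.0, 0.1, -5.4]
width: 0.0654
gripper_force: 35.0
```

Call:
{"api": "servo_tool", "payload": {
  "targets": [
    [-0.03,-0.05,0,0,0,0,-1],
    [-0.08,-0.13,0,0,0,0,-1],
    [-0.14,-0.22,0,0,0,0,-1],
    [-0.2,-0.32,0,0,0,0,-1],
    [-0.26,-0.42,0,0,0,0,-1],
    [-0.32,-0.5,0,0,0,0,-1],
    [-0.38,-0.6,0,0,0,0,-1],
    [-0.44,-0.7,0,0,0,0,-1],
    [-0.5,-0.78,0,0,0,0,-1],
    [-0.54,-0.85,0,0,0,0,-1]
  ]
}}

```text
t: 50.3
tool_pos: [0.5309, 0.1726, 0.1458]
tcp_rot: [0.512, 3.099, 0.0]
ft_force: [-0.5, -0.3, -4.9]
width: 0.0652
gripper_force: 35.0
```

Call:
{"api": "servo_tool", "payload": {
  "targets": [
    [-0.06,-0.1,0,0,0,-0.004,-1],
    [-0.12,-0.2,0,0,0,-0.01,-1],
    [-0.18,-0.3,0,0,0,-0.015,-1],
    [-0.25,-0.4,0,0,0,-0.02,-1],
    [-0.32,-0.5,0,0,0,-0.025,-1],
    [-0.39,-0.6,0,0,0,-0.03,-1],
    [-0.45,-0.7,0,0,0,-0.035,-1],
    [-0.5,-0.8,0,0,0,-0.038,-1],
    [-0.54,-0.85,0,0,0,-0.038,-1],
    [-0.54,-0.85,0,0,0,-0.038,-1]
  ]
}}

```text
t: 51.55
tool_pos: [0.5666, 0.0263, 0.1458]
tcp_rot: [0.14, 3.138, 0.0]
ft_force: [0.3, 1.1, -4.9]
width: 0.0657
gripper_force: 35.0
```

```bash
python3 - <<'E'
from h import *
p,st,W=shoot("w11")
print(st["tool_pos"],st["tcp_rot"])
print(layer(p,W,(.4885,.035),.072,.02,.032),pose(W,p,(.4885,.035),.072,.02,.032))
E
```

```text
[0.56655721 0.02630543 0.14576131] [1.40333081e-01 3.13829756e+00 3.88685847e-04]
{'n': 7478, 'c': array([472.6,  36.7]), 'size': array([66.4, 88.3]), 'long_ang': -5.4, 'z': 0.0255, 'holes': None} (array([472.7,  36.6]), np.float64(-5.3), 'ext', array([-44.3,  44. , -33.1,  33.3]), 'area', 5804)
```

View pics/w11.png

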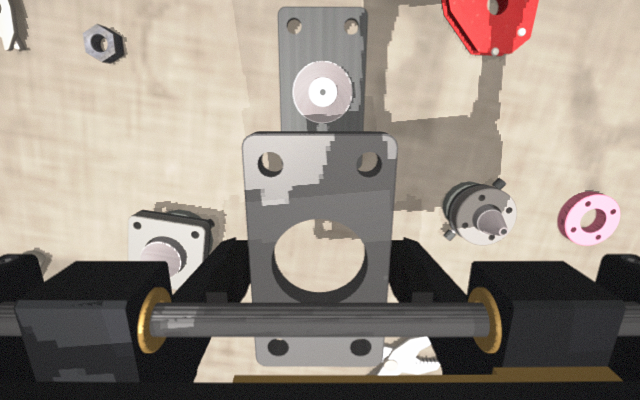

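Rect jig at (322,90), round jig loaded (487,213), square loaded (165,250); held rect parallel to its plate. Lowering.

Call:
{"api": "servo_tool", "payload": {
  "targets": [
    [0.1,0.002,0,0,0,0,-1],
    [0.24,0.006,0,0,0,0,-1],
    [0.38,0.01,0,0,0,0,-1],
    [0.48,0.012,0,0,0,0,-1],
    [0.512,0.012,0.05,0,0,0,-1],
    [0.512,0.012,0.15,0,0,0,-1],
    [0.512,0.012,0.3,0,0,0,-1],
    [0.512,0.012,0.45,0,0,0,-1],
    [0.512,0.012,0.55,0,0,0,-1],
    [0.512,0.012,0.58,0,0,0,-1]
  ]
}}

```text
t: 52.85
tool_pos: [0.4891, 0.0352, 0.057]
tcp_rot: [-0.138, -3.136, 0.0]
ft_force: [0.2, 0.3, -5.7]
width: 0.0654
gripper_force: 35.0
```

Underside about 53 mm; TCP within 0.5 mm of target.

Call:
{"api": "servo_tool", "payload": {
  "targets": [
    [-0.002,0,0,0,0,0,-1],
    [-0.002,0,0.02,0,0,0,-1],
    [-0.002,0,0.04,0,0,0,-1],
    [-0.002,0,0.06,0,0,0,-1],
    [-0.002,0,0.08,0,0,0,-1],
    [-0.002,0,0.1,0,0,0,-1],
    [-0.002,0,0.12,0,0,0,-1],
    [-0.002,0,0.14,0,0,0,-1],
    [-0.002,0,0.145,0,0,0,-1],
    [-0.002,0,0.145,0,0,0,-1]
  ]
}}

```text
t: 54.1
tool_pos: [0.4901, 0.0353, 0.0368]
tcp_rot: [-0.138, -3.138, 0.0]
ft_force: [-0.6, 0.0, -6.5]
width: 0.0655
gripper_force: 35.0
```

Call:
{"api": "servo_tool", "payload": {
  "targets": [
    [0,0,0.015,0,0,0,-1],
    [0,0,0.03,0,0,0,-1],
    [0,0,0.042,0,0,0,-1],
    [0,0,0.048,0,0,0,-1],
    [0,0,0.048,0,0,0,-1],
    [0,0,0.048,0,0,0,1],
    [0,0,0.048,0,0,0,1],
    [0,0,0.048,0,0,0,1],
    [0,0,0.048,0,0,0,1],
    [0,0,-0.1,0,0,0,1]
  ]
}}

```text
t: 55.35
tool_pos: [0.4885, 0.0352, 0.0506]
tcp_rot: [-0.138, -3.135, 0.0]
ft_force: [0.2, -0.6, 0.3]
width: 0.088
gripper_force: 0.0
```

Call:
{"api": "servo_tool", "payload": {
  "targets": [
    [0,0,-0.15,0,0,0,1],
    [0,0,-0.3,0,0,0,1],
    [0,0,-0.5,0,0,0,1],
    [0,0,-0.7,0,0,0,1],
    [-0.1,0,-0.9,0,0,0,1],
    [-0.25,0,-1,0,0,0,1],
    [-0.4,0,-1,0,0,0,1],
    [-0.55,0,-1,0,0,0,1],
    [-0.65,0,-1,0,0,0,1],
    [-0.65,0,-1,0,0,0,1]
  ]
}}

```text
t: 56.6
tool_pos: [0.5878, 0.0266, 0.2017]
tcp_rot: [-0.138, -3.138, 0.0]
ft_force: [-0.7, 0.4, -1.2]
width: 0.0878
gripper_force: 0.0
```

```bash
python3 - <<'E'
from h import *
from plant import arm
p,st,W=shoot("w12")
print(st["tool_pos"],st["ft_force"])
print("rect",pose(W,p,(.4885,.035),.08,.03,.044),layer(p,W,(.4885,.035),.08,.03,.044))
p=arm.capture("side");W=cloud(p)
for n,c in(("round",(.598,.161)),("rect",(.4885,.035)),("sq",(.608,-.11)),("oval",(.4755,-.286))): 
    print(n,layer(p,W,c,.072,.033,.046))
cv2.imwrite("pics/fin.png",cv2.resize(p["pixels"][110:300,200:440],None,fx=3,fy=3))
E
```

```text
[0.58781563 0.02662058 0.20168241] [-0.68230978  0.35682276 -1.15093601]
rect (array([491.3,  35. ]), np.float64(-5.1), 'ext', array([-57.6,  57.6, -33.2,  33.1]), 'area', 7581) {'n': 7696, 'c': array([491.3,  35. ]), 'size': array([ 66.3, 115.2]), 'long_ang': -5.0, 'z': 0.0375, 'holes': None}
round {'n': 173, 'c': array([597.2, 162.6]), 'size': array([49.3, 52.1]), 'long_ang': -71.5, 'z': 0.0401, 'holes': None}
rect {'n': 544, 'c': array([489.9,  34.5]), 'size': array([ 74.5, 119.9]), 'long_ang': -5.6, 'z': 0.0403, 'holes': None}
sq {'n': 220, 'c': array([ 607.4, -110. ]), 'size': array([64.8, 70.5]), 'long_ang': 75.7, 'z': 0.04, 'holes': None}
oval {'n': 152, 'c': array([ 476.2, -282.5]), 'size': array([47.6, 95. ]), 'long_ang': -6.1, 'z': 0.0404, 'holes': None}
```

View pics/fin.png

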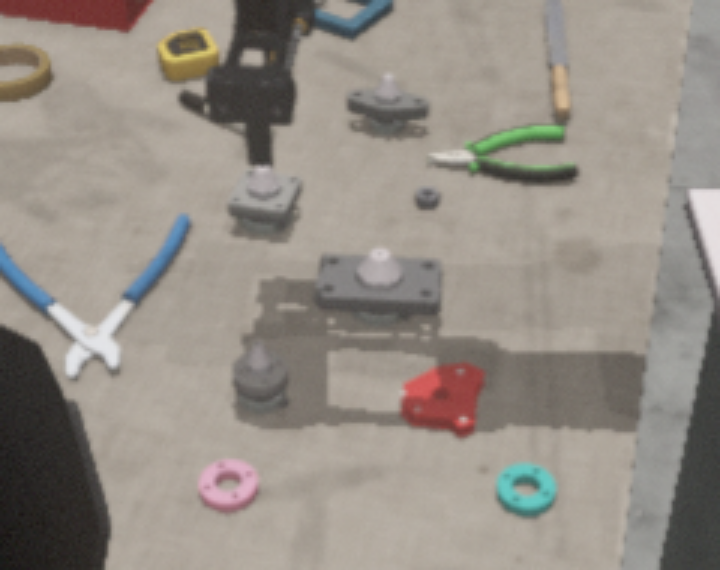

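All four flanges sit flat on their jigs (oval (388,105), square (263,195), rect (380,280), round (260,375)) and the gripper is clear of everything.

```bash
python3 -c "
from plant import arm
print(arm.job_done())"
```

```text
the job is handed in; nothing more can be done
None
```

All four flanges are flat on their own jigs, lined up with the rest plates and released in the last camera checks; the job was handed in at about 57 s, but no verdict came back.

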